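# Kit the power-supply parts into the nested tray

### The job

Make up the kit for one power-supply rebuild: put the large capacitor, the long heat sink, the transformer and the relay from the bench mat into the black tray, each upright and fully down in the pocket shaped for it. The smaller capacitor and the shorter heat sink belong to another job: leave them standing where they are.

Things in the scene. Friction and masses are not known exactly. Their poses are not given: they have to be found in the camera images.
- big_cap_mid (a point): Large can capacitor on end: black can, diameter 50 mm, 55 mm tall, bright metal top with two screw terminals 6 mm higher. Point: on its axis, 27.5 mm above its underside; z up. About 0.18 kg. Stands on a 2 mm mat. Grip it in its upper half: in its pocket it has only 8 mm round it, so fingertips must stay above the nest.
- long_sink_mid (a point): Long black finned heat sink, 84 (x) x 40 (y) x 45 mm tall, fins up and running lengthwise. Point: its centre, 22.5 mm above its underside; z up. About 0.22 kg. Stands on a 2 mm mat. Grip it in its upper half: in its pocket it has only 8 mm round it, so fingertips must stay above the nest.
- transformer_mid (a point): Mains transformer: steel core 62 (x) x 28 (y) x 52 mm tall; yellowish winding 42 (x) x 44 (y) mm, 8 to 44 mm above the underside, bulging 8 mm from both broad faces: grip across it. Point: its centre, 26 mm above the underside; z up. About 0.42 kg. Stands on a 2 mm mat. Grip it in its upper half: in its pocket it has only 8 mm round it, so fingertips must stay above the nest.
- relay_mid (a point): Panel relay: white case 38 (x) x 30 (y) x 44 mm tall, black foot, grey top with four blade tabs 8 mm higher. Point: centre of the case, 22 mm above its underside; z up. About 0.09 kg. Stands on a 2 mm mat. Grip it in its upper half: in its pocket it has only 8 mm round it, so fingertips must stay above the nest.
- small_cap_mid (a point): Smaller can capacitor of the same look, diameter 34 mm, 45 mm tall (terminals 6 mm more). Not in the kit: it stays where it stands. Point: on its axis, 22.5 mm above its underside.
- short_sink_mid (a point): Shorter heat sink of the same look, 50 (x) x 40 (y) x 45 mm tall. Not in the kit: it stays where it stands. Point: its centre, 22.5 mm above its underside.
- nest_cap_floor (a point): Centre of the floor of the round pocket for the large capacitor: 66 mm across, 10 mm deep, floor 9 mm above the table. It is centred in one of four equal grey nests (112 x 88 mm, tops 19 mm above the table) that fill a black tray (rim 22 mm) two by two in varying order, 113 (x) and 89 mm (y) between centres. x along the nest's long side, z up.
- nest_sink_floor (a point): Centre of the floor of the long pocket for the long heat sink: 100 (x) x 56 mm (y), 10 mm deep, floor 9 mm above the table. It is centred in one of four equal grey nests (112 x 88 mm, tops 19 mm above the table) that fill a black tray (rim 22 mm) two by two in varying order, 113 (x) and 89 mm (y) between centres. x along the nest's long side, z up.
- nest_trafo_floor (a point): Centre of the floor of the middle-sized rectangular pocket, for the transformer: 78 (x) x 60 mm (y), 10 mm deep, floor 9 mm above the table. It is centred in one of four equal grey nests (112 x 88 mm, tops 19 mm above the table) that fill a black tray (rim 22 mm) two by two in varying order, 113 (x) and 89 mm (y) between centres. x along the nest's long side, z up.
- nest_relay_floor (a point): Centre of the floor of the smallest rectangular pocket, for the relay: 54 (x) x 46 mm (y), 10 mm deep, floor 9 mm above the table. It is centred in one of four equal grey nests (112 x 88 mm, tops 19 mm above the table) that fill a black tray (rim 22 mm) two by two in varying order, 113 (x) and 89 mm (y) between centres. x along the nest's long side, z up.
Things that resemble listed ones, but are neither listed nor needed, are in the scene too. What is shaped like the part that bears relay_mid but blue or red is not meant.

How it is judged (in metres and radians):
At the end, for the whole second after the job is handed in: Large capacitor, long heat sink, transformer and relay each stand upright (6 deg) and at rest on the floor of their own pocket (height within 4 mm, centre within 11 mm for the capacitor, 13.5 mm for the rest); smaller capacitor and shorter heat sink stand within 25 mm of their start (horizontal distance between big_cap_mid and nest_cap_floor below 0.011 m and z of big_cap_mid in the frame of nest_cap_floor between 0.0235 and 0.0315 m and angle between each of big_cap_mid, long_sink_mid, transformer_mid, relay_mid, small_cap_mid, short_sink_mid's own z axis and vertical below 0.1 rad and linear speed of each of big_cap, long_sink, transformer, relay below 0.02 m/s and horizontal distance between long_sink_mid and nest_sink_floor below 0.0135 m and z of long_sink_mid in the frame of nest_sink_floor between 0.0185 and 0.0265 m and horizontal distance between transformer_mid and nest_trafo_floor below 0.0135 m and z of transformer_mid in the frame of nest_trafo_floor between 0.022 and 0.03 m and horizontal distance between relay_mid and nest_relay_floor below 0.0135 m and z of relay_mid in the frame of nest_relay_floor between 0.018 and 0.026 m and distance of each of small_cap_mid, short_sink_mid from where it was at the start of the episode below 0.025 m); the robot touches nothing.
It fails at once if the smaller capacitor is pushed aside by more than 25 mm, picked up or knocked over (distance of small_cap_mid from where it was at the start of the episode above 0.025 m or angle between small_cap_mid's own z axis and vertical above 0.6 rad).
It fails at once if the shorter heat sink is pushed aside by more than 25 mm, picked up or knocked over (distance of short_sink_mid from where it was at the start of the episode above 0.025 m or angle between short_sink_mid's own z axis and vertical above 0.6 rad).
It also fails if it takes over 120 s, if anything falls off the work surface, if the arm or the gripper's body presses on something with over 40 N, if the wrist force passes 120 N, or if a joint passes its speed limit or range.

### The arm

A 6-joint arm with a two-finger parallel gripper is mounted at the origin on the work surface. World frame = base frame: x ahead of the robot, y to its left, z up, the work surface at z = 0. Lengths are in mm, angles in rad, forces in N, time in s.
With the tool pointing down it reaches from about 325 to 900 mm from the base axis. Payload 6.1 kg.
Tool frame: the origin (TCP) lies midway between the tips of the shut fingers; the grasp point (between the pads) lies 19 mm behind it; z points along the fingers, x is the direction in which the jaws open and shut, and the axes are right-handed (so a half turn about z gives the same grasp; the last joint's range is limited). The gripper opens to 87 mm and grips with 3 to 60 N. Pads are 19 mm wide; open, the fingers measure 117 mm over their backs; the gripper's body (75 mm by 190 mm) begins 51 mm behind the grasp point.
Start: joints at [1.155, 0.22, 1.526, -0, 1.395, -0.126], TCP at [178.599, 598.931, 222.538] pointing down, gripper open.
Joint ranges: [-2.98, 2.98], [-0.91, 2.08], [0.09, 2.57], [-1.24, 4.39], [0.2, 2.65], [-2.68, 2.68]. Speed limits (rad/s): [2.57, 2.57, 3.01, 3.14, 3.14, 3.14].

### API

Orientations are given as a unit quaternion [x, y, z, w].
In Python, from cell import r gives the robot as it stands. The module is installed in compiled form; this text tells all that it offers. Calls block until the motion is done:
- r.goto(position, orientation): joint-space move of the TCP to a pose.
- r.movel(position, ori=None, vel=150): straight line of the TCP; ori=None keeps the orientation; vel is the mean speed in mm/s.
- r.set_joints(angles): joint-space move.
- r.gripper_to(opening, newtons=None): finger opening in mm; newtons is the grip in N (None keeps the last); returns when the fingers have stopped.
- r.pause(seconds).
- r.ik(position, orientation): joint angles nearest the present ones, or None.
- r.grab_frame(name): name is "scene" or "top" or "wrist"; returns the picture (400x640x3 uint8, red, green, blue); there is no depth.
- r.camera_params(name): a dict with "fovy" (degrees; the focal length in pixels is half the picture's height over the tangent of half this angle, whatever the lens; pixels are square), "cx", "cy" (the principal point, pixels), "k1" (the pictures are not rectified: a ray, as slopes to the right and down, at radius r is drawn at 1 + k1 r^2 times it, then the intrinsics apply), "R" (3x3) and "t" (3): a world point X has camera coordinates R X + t. Camera axes: x right, y down, z forward; pixel columns grow to the right and rows downward; lengths in mm; the calibration is good to about 2 mm. A picture is of the moment at which its call begins: read the wrist's pose just before it. camera_params takes no time and is no camera call; for the wrist camera it gives the pose at the moment of the call.
A pose or a line that the arm cannot do raises r.Unreachable and nothing moves.
- r.finish_job(): hands the job in, once; it reports no verdict.
Trained networks look in the newest picture that a camera, given by its name, has taken for a name from the list of things; names that differ only in an ending like _2 or _b are one class to them, and where a whole thing is asked for, a point or a joint stands for the part that bears it (a point fixed in the world has none). Each returns a list of dicts, best first, with "conf" (0 to 1); they miss things now and then, are a little off and sometimes report something else, mostly with a low value. They report only what shows in the picture. A call takes as long as a camera call. They do not tell look-alikes from the thing itself.
- r.trace(query, camera): "region" (400x640 bool, what is visible of it) and "pixel" ([column, row] in pixels, amid what is visible of it).
Readings, each from a call of its own:
- r.read_time_s(): time.
- r.read_q(): joint angles.
- r.read_dq(): joint speeds.
- r.read_joint_efforts(): joint torques, N m.
- r.read_ee_pos(): TCP position.
- r.read_orientation(): TCP orientation.
- r.read_ft_force(): force on the tool from outside, world axes, zero at the start.
- r.read_torque(): the same for the moment, N m.
- r.read_opening(): finger opening in mm.
Only numpy, scipy, OpenCV 4.12 (cv2) and the standard library are available. Lean on these libraries where they do the work, as an engineer would, in place of code of your own. Each camera call takes 0.05 s, during which the arm holds its last target. There are 200 camera calls.

## Working session

There is one attempt and no reset: what is moved stays moved. The work goes in short steps, each a Python script; the robot and the scene stay as the last script left them, time stands still between calls to the robot, and variables do not carry over. Pictures are saved under pics/ and viewed, about 12 in all and at most 16, crops included, and the job is handed in when it is done.

```bash
mkdir -p pics
cat > h.py <<'E'
import numpy as np, cv2
from cell import r
def save(n,im): cv2.imwrite(f'pics/{n}.png',im[:,:,::-1])
def cam(n):
    p=r.camera_params(n); return p
def ray(p,px):
    f=200/np.tan(np.radians(p['fovy'])/2)
    d=np.array([(px[0]-p['cx'])/f,(px[1]-p['cy'])/f]); u=d.copy()
    for _ in range(30): u=d/(1+p['k1']*(u@u))
    R=np.array(p['R']); t=np.array(p['t'])
    return -R.T@t, R.T@np.array([u[0],u[1],1])
def at(p,px,z):
    o,d=ray(p,px); return o+d*(z-o[2])/d[2]
def proj(p,X):
    f=200/np.tan(np.radians(p['fovy'])/2)
    c=np.array(p['R'])@np.array(X,float)+np.array(p['t']); u=c[:2]/c[2]
    return u*(1+p['k1']*(u@u))*f+[p['cx'],p['cy']]
E
python3 - <<'E'
from h import *
for n in ('top','scene'):
    save(n+'0',r.grab_frame(n)); p=cam(n); print(n,p['fovy'],p['k1'],(-np.array(p['R']).T@np.array(p['t'])).round(),np.array(p['R']).round(2).tolist())
E
```

```text
top 50.40834664224429 -0.07164645221185079 [ 387.   27. 1374.] [[0.0, -1.0, -0.01], [-1.0, 0.0, -0.07], [0.07, 0.01, -1.0]]
scene 45.03419202811848 -0.05594869352148443 [1328.  409.  745.] [[-0.41, 0.91, 0.0], [0.55, 0.24, -0.8], [-0.73, -0.32, -0.6]]
```

View pics/top0.png

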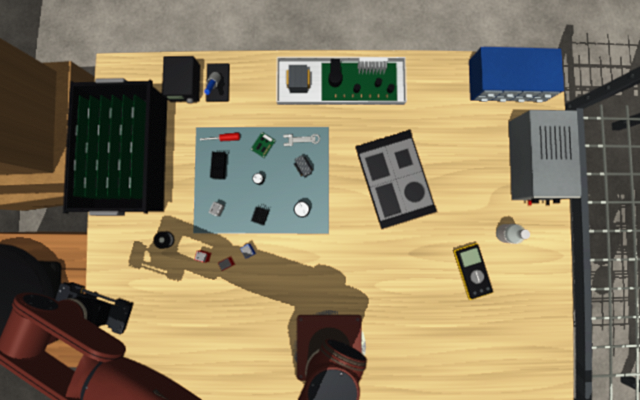

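View pics/scene0.png

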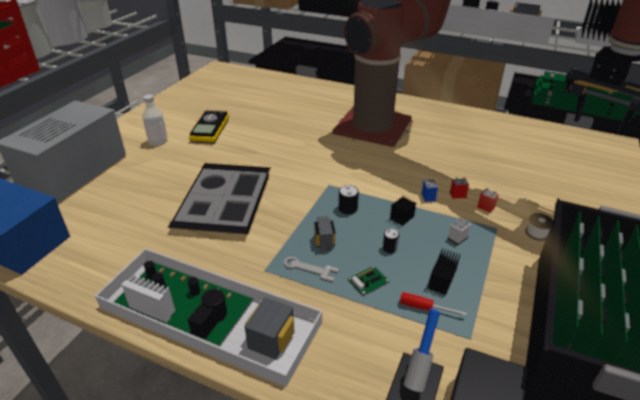

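Top view: on the mat are the large cap (302,208), small cap (259,178), transformer (304,165), long sink (219,165), short sink (260,215) and white relay (217,208). The tray is around (397,178). Blue and red look-alike relays are off the mat at about (226,257). I'll confirm these in an enlarged crop and run the networks for masks.

Run:
```python
from h import *
im=r.grab_frame('top'); p=cam('top')
c=im[120:240,190:450]; save('crop1',cv2.resize(c,None,fx=3,fy=3,interpolation=cv2.INTER_CUBIC))
H=dict(big_cap_mid=57,small_cap_mid=47,long_sink_mid=47,short_sink_mid=47,transformer_mid=54,relay_mid=46,nest_cap_floor=9,nest_sink_floor=9,nest_trafo_floor=9,nest_relay_floor=9)
for n,h in H.items():
    for d in r.trace(n,'top')[:4]:
        m=d['region'].astype(np.uint8); 
        print(n,round(d['conf'],2),np.round(d['pixel'],1),m.sum(),at(p,d['pixel'],h).round(1),cv2.minAreaRect(cv2.findNonZero(m)) if m.any() else '')
```

```text
big_cap_mid 0.68 [302.2 211.7] 214 [427.8  84.   57. ] ((301.5, 209.5), (15.0, 15.0), 90.0)
small_cap_mid 0.69 [257.6 177.9] 93 [534.4 225.3  47. ] ((258.0, 179.0), (10.0, 10.0), 90.0)
long_sink_mid 0.82 [217.2 166.1] 421 [572.2 354.2  47. ] ((218.36477661132812, 165.4877166748047), (15.843754768371582, 27.160722732543945), 5.194429397583008)
short_sink_mid 0.64 [257.7 212.2] 256 [426.5 223.8  47. ] ((259.3500061035156, 216.45001220703125), (15.495159149169922, 17.708751678466797), 18.434947967529297)
transformer_mid 0.61 [301.4 166.9] 251 [568.2  87.   54. ] ((302.6153564453125, 165.92306518554688), (20.523906707763672, 13.867505073547363), 56.3099365234375)
relay_mid 0.72 [247.8 251.7] 128 [303.4 253.8  46. ] ((246.70001220703125, 249.90000915527344), (12.074767112731934, 11.180339813232422), 63.43495178222656)
relay_mid 0.72 [222.6 261.3] 133 [273.2 332.6  46. ] ((226.3000030517578, 262.6000061035156), (9.391485214233398, 14.310833930969238), 63.43495178222656)
relay_mid 0.67 [215.6 210.1] 121 [432.9 357.   46. ] ((216.4000244140625, 209.20004272460938), (10.733125686645508, 11.62
[... 309 characters left out ...]
508, 26.56313133239746), 71.56504821777344)
nest_sink_floor 0.76 [387.1 203.1] 975 [ 456.9 -187.2    9. ] ((387.9533996582031, 199.93576049804688), (35.28255844116211, 28.155780792236328), 72.47443389892578)
nest_trafo_floor 0.7 [379.3 167.7] 938 [ 571.7 -163.3    9. ] ((377.0377502441406, 166.63204956054688), (34.75221633911133, 28.570993423461914), 74.05460357666016)
nest_relay_floor 0.95 [401.9 155.9] 966 [ 610.4 -237.4    9. ] ((403.07550048828125, 158.23582458496094), (35.773048400878906, 28.191753387451172), 72.25532531738281)
nest_relay_floor 0.39 [216.  210.8] 137 [432.  364.8   9. ] ((216.30003356933594, 209.4000244140625), (11.62755298614502, 12.074766159057617), 26.56505012512207)
```

View pics/crop1.png

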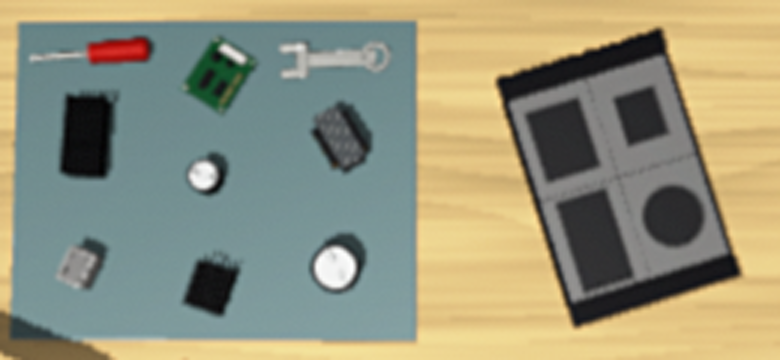

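The crop confirms it. The cap at crop (335,265) is large and the one at (203,175) is small. The sink at (87,135) is long and the one at (212,285) is short. The relay at (82,263) is the only white one; the others off the mat are blue or red. Pockets: trafo at (562,138), relay (640,115), sink (595,240), cap (673,215). Next is a closer look with the wrist camera.

```bash
cat >> h.py <<'E'
from scipy.spatial.transform import Rotation as Ro
def down(a): 
    x=np.array([np.cos(a),np.sin(a),0]); z=np.array([0,0,-1.]); return Ro.from_matrix(np.c_[x,np.cross(z,x),z]).as_quat()
def best(pos,a):
    c=[]
    for k in (-1,0,1,):
        aa=a+k*np.pi; q=r.ik(list(pos),list(down(aa)))
        if q is not None: c.append((abs(q[5]),aa))
    return min(c)[1] if c else None
E
python3 - <<'E'
from h import *
R=Ro.from_quat(r.read_orientation()).as_matrix(); print(R.round(2).tolist())
a=np.arctan2(R[1,0],R[0,0])
import json
for n,pos in (('mat',(480,225,420)),('tray',(500,-215,420))):
    a=best(pos,0.0); print(n,a)
    if a is None: continue
    r.goto(list(pos),list(down(a))); r.pause(0.3)
    p=cam('wrist'); im=r.grab_frame('wrist'); save('w_'+n,im)
    json.dump({k:np.array(v).tolist() for k,v in p.items()},open(n+'.json','w'))
    print((-np.array(p['R']).T@np.array(p['t'])).round(),np.array(p['R']).round(2).tolist(),p['fovy'],r.read_time_s())
E
```

```text
[[0.29, 0.96, 0.0], [0.96, -0.29, 0.0], [0.0, 0.0, -1.0]]
mat 0.0
[480. 305. 582.] [[1.0, 0.0, -0.0], [0.0, -0.96, 0.29], [-0.0, -0.29, -0.96]] 59.613514312193026 2.8833
tray 0.0
[ 500. -135.  582.] [[1.0, 0.0, -0.0], [0.0, -0.96, 0.29], [0.0, -0.29, -0.96]] 59.613514312193026 4.85
```

View pics/w_mat.png

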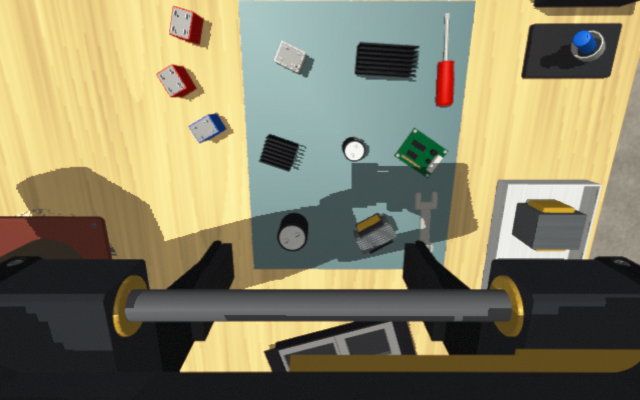

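View pics/w_tray.png

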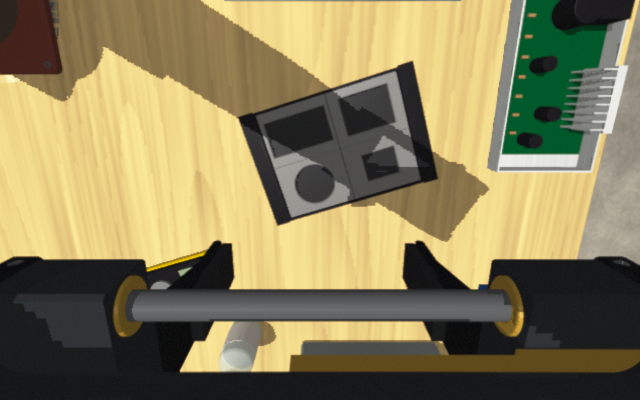

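Wrist views: the mat shows relay (292,57), long sink (388,62), short sink (283,152), small cap (354,149), large cap (292,233) and transformer (375,232). The tray has the sink pocket at (298,130), trafo (370,108), cap (315,183) and relay (381,160). I'll fit silhouette models to the masks to get the poses.

```bash
cat > fit.py <<'E'
from h import *
from scipy.optimize import minimize
import json
def box(x,y,z0,z1): return np.array([[sx*x/2,sy*y/2,z] for sx in(-1,1) for sy in(-1,1) for z in(z0,z1)])
def cyl(d,z0,z1): 
    t=np.linspace(0,2*np.pi,33)[:-1]; return np.array([[d/2*np.cos(a),d/2*np.sin(a),z] for a in t for z in(z0,z1)])
M=dict(big_cap_mid=[cyl(50,2,57)],small_cap_mid=[cyl(34,2,47)],long_sink_mid=[box(84,40,2,47)],short_sink_mid=[box(50,40,2,47)],
 transformer_mid=[box(62,28,2,54),box(42,44,10,46)],relay_mid=[box(38,30,2,46)])
def tf(P,v): 
    c,s=np.cos(v[2]),np.sin(v[2]); return np.c_[P[:,0]*c-P[:,1]*s+v[0],P[:,0]*s+P[:,1]*c+v[1],P[:,2]]
def poly(p,P,v,S=4): 
    return cv2.convexHull((np.array([proj(p,X) for X in tf(P,v)])*S+S/2).astype(np.float32)).astype(np.int32)
def fit(p,parts,mask,v0,angs):
    big=cv2.resize(mask.astype(np.uint8),None,fx=4,fy=4,interpolation=cv2.INTER_NEAREST)
    def cost(w):
        v=(w[0]*10,w[1]*10,w[2]); m=np.zeros_like(big)
        for P in parts: cv2.fillPoly(m,[poly(p,P,v)],1)
        return 1-(m&big).sum()/(m|big).sum()
    b=None
    for a in angs:
        s0=np.array([v0[0]/10,v0[1]/10,a]); sim=np.array([s0,s0+[1,0,0],s0+[0,1,0],s0+[0,0,.25]])
        o=minimize(cost,s0,method='Nelder-Mead',options=dict(maxiter=120,initial_simplex=sim,xatol=.01,fatol=1e-4))
        if b is None or o.fun<b.fun:b=o
    return np.array([b.x[0]*10,b.x[1]*10,b.x[2]]),1-b.fun
E
python3 - <<'E'
from fit import *
out={}
p=json.load(open('tray.json')); im=cv2.imread('pics/w_tray.png').copy()
exp=dict(nest_cap_floor=(315,183),nest_sink_floor=(298,130),nest_trafo_floor=(370,108),nest_relay_floor=(381,160))
for n,e in exp.items():
    ds=[d for d in r.trace(n,'wrist') if np.hypot(*(np.array(d['pixel'])-e))<30]
    if not ds: print(n,'missed'); continue
    d=ds[0]; v0=at(p,d['pixel'],19)
    v,i=fit(p,[box(112,88,18,19)],d['region'],v0,[-1.2,0.,.3,.9]); out[n]=v.tolist(); print(n,d['conf'],v0.round(),v.round(3),round(i,3),'size',at(p,e,9).round())
    cv2.polylines(im,[poly(p,box(112,88,19,19),v,1)],True,(0,255,0),1)
r.goto([480,190,420],list(down(0.0))); r.pause(.3)
q=cam('wrist'); g=r.grab_frame('wrist'); jm=g[:,:,::-1].copy()
json.dump({k:np.array(v).tolist() for k,v in q.items()},open('mat.json','w'))
# expected spots from top view
exp=dict(big_cap_mid=(428,84),small_cap_mid=(534,225),long_sink_mid=(572,354),short_sink_mid=(426,224),transformer_mid=(568,87),relay_mid=(433,357))
for n,e in exp.items():
    ds=[d for d in r.trace(n,'wrist') if np.hypot(*(at(q,d['pixel'],30)[:2]-e))<40]
    if not ds: print(n,'missed'); continue
    d=ds[0]; v0=at(q,d['pixel'],30)
    v,i=fit(q,M[n],d['region'],v0,[0] if 'cap' in n else [-1.2,-.6,0,.6,1.2]); out[n]=v.tolist(); print(n,round(d['conf'],2),v0.round(),v.round(3),round(i,3))
    for P in M[n]: cv2.polylines(jm,[poly(q,P,v,1)],True,(0,255,0),1)
json.dump(out,open('poses.json','w'))
cv2.imwrite('pics/ov.png',np.vstack([cv2.resize(im[50:240,200:480],None,fx=2,fy=2),np.pad(cv2.resize(jm[0:250,150:500],None,fx=1.6,fy=1.6),((0,0),(0,0),(0,0)))[:220*2,:560]]))
print(r.read_time_s())
E
```

```text
nest_cap_floor 0.85 [ 494. -273.   19.] [ 4.93936e+02 -2.74899e+02  3.05000e-01] 0.967 size [ 495. -276.    9.]
nest_sink_floor 0.82 [ 470. -190.   19.] [ 4.68111e+02 -1.90273e+02  2.95000e-01] 0.977 size [ 468. -188.    9.]
nest_trafo_floor 0.86 [ 579. -155.   19.] [ 5.76581e+02 -1.57439e+02  3.02000e-01] 0.972 size [ 583. -154.    9.]
nest_relay_floor 0.58 [ 602. -240.   19.] [ 6.02090e+02 -2.41338e+02  3.05000e-01] 0.975 size [ 605. -237.    9.]
big_cap_mid 0.6 [439.  83.  30.] [4.36993e+02 8.55050e+01 1.16000e-01] 0.959
small_cap_mid 0.82 [530. 227.  30.] [5.33271e+02 2.23485e+02 8.70000e-02] 0.935
long_sink_mid 0.9 [578. 359.  30.] [ 5.78148e+02  3.54669e+02 -7.40000e-02] 0.936
short_sink_mid 0.95 [415. 219.  30.] [ 4.17112e+02  2.17985e+02 -3.15000e-01] 0.948
transformer_mid 0.95 [575.  83.  30.] [5.73692e+02 8.16880e+01 5.41000e-01] 0.958
relay_mid 0.95 [437. 361.  30.] [438.032 358.391  -0.457] 0.946
7.2
```

View pics/ov.png

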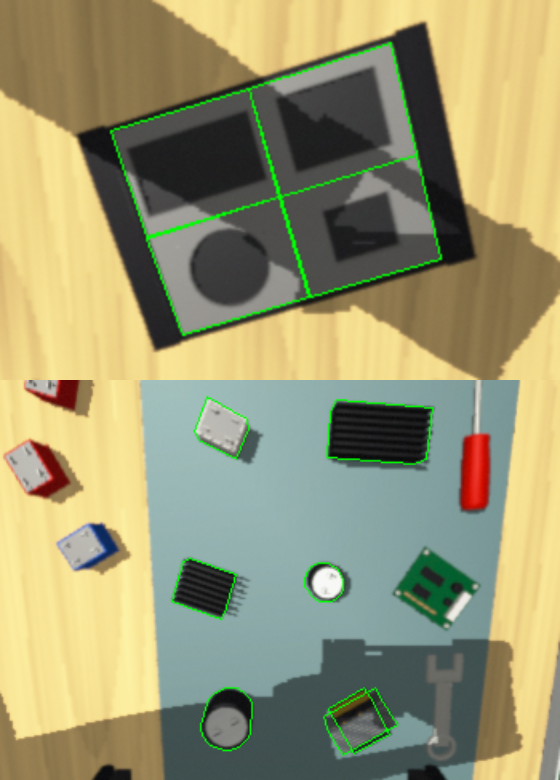

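Fits agree with the known sizes: the nest spacings come out at 88.5 and 113.3 mm against 89 and 113, and the yaws agree at about 0.30. Transformer first, with checks.

```bash
cat > pp.py <<'E'
from h import *
import json
P=json.load(open('poses.json'))
yaw=np.mean([P[n][2] for n in P if n.startswith('nest')])
def moveit(part,nest,g,width,ny=None,off=np.pi/2):
    x,y,a=P[part]; X,Y,_=P[nest]
    ap=best((x,y,200),a+off); at_=best((X,Y,200),yaw+off)
    r.gripper_to(min(87,width+34))
    r.goto([x,y,200],list(down(ap))); r.movel([x,y,2+g],vel=200); 
    r.gripper_to(max(width-15,5),30); w=r.read_opening(); print(part,'grip width',w)
    if abs(w-width)>5: r.gripper_to(87); r.movel([x,y,200]); print('BAD'); return False
    f0=np.array(r.read_ft_force()); r.movel([x,y,200],vel=200); print('open',r.read_opening(),'force',np.array(r.read_ft_force()).round(1))
    r.goto([X,Y,200],list(down(at_))); r.movel([X,Y,9+g+12],vel=200); r.movel([X,Y,9+g+1],vel=40)
    print('down',np.array(r.read_ft_force()).round(1),r.read_opening(),np.round(r.read_ee_pos(),1))
    r.gripper_to(width+14); r.pause(.2); r.movel([X,Y,200],vel=250); print('t',r.read_time_s()); return True
E
python3 - <<'E'
from pp import *
if moveit('transformer_mid','nest_trafo_floor',16,44):
    X,Y,_=P['nest_trafo_floor']; r.goto([540,-290,420],list(down(0.0))); r.pause(.2); save('w1',r.grab_frame('wrist'))
E
```

```text
transformer_mid grip width 43.415494016360505
open 43.594522346419446 force [ 0.7 -0.2 -4.8]
down [-0.6 -0.3 -4.1] 44.15524916538858 [ 576.3 -157.4   25.8]
t 15.5167
```

View pics/w1.png

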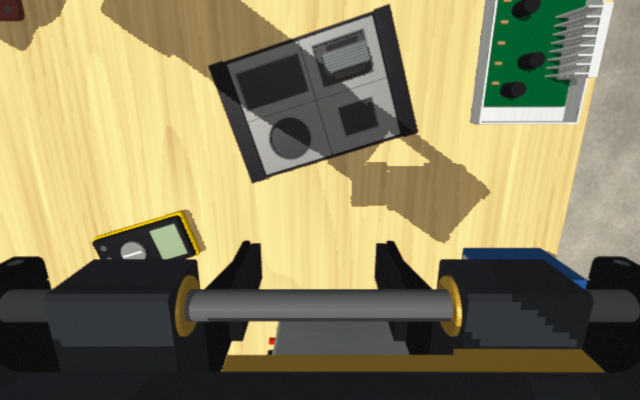

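The transformer stands in its pocket at (343,58). Next, the other three parts.

Run:
```python
from fit import *
from pp import *
ok=moveit('long_sink_mid','nest_sink_floor',18,40) and moveit('relay_mid','nest_relay_floor',18,30) and moveit('big_cap_mid','nest_cap_floor',25,50)
if ok:
    r.goto([500,-240,420],list(down(0.0))); r.pause(.2); p=cam('wrist'); im=r.grab_frame('wrist'); jm=im[:,:,::-1].copy()
    for n,k in (('big_cap_mid','cap'),('long_sink_mid','sink'),('transformer_mid','trafo'),('relay_mid','relay')):
        N=P[f'nest_{k}_floor']
        for d in r.trace(n,'wrist'):
            v0=at(p,d['pixel'],35)
            if np.hypot(*(v0[:2]-N[:2]))>45: continue
            v,i=fit(p,[Q+[0,0,7] for Q in M[n]],d['region'],v0,[.3]); print(n,round(d['conf'],2),(v-N).round(2),round(i,3))
            for Q in M[n]: cv2.polylines(jm,[poly(p,Q+[0,0,7],N,1)],True,(0,255,0),1)
            break
    cv2.imwrite('pics/w2.png',np.hstack([cv2.resize(im[0:240,180:460,::-1],None,fx=1.4,fy=1.4),cv2.resize(jm[0:240,180:460],None,fx=1.4,fy=1.4)]))
    g=r.grab_frame('top'); q=cam('top')
    for n,h in (('small_cap_mid',47),('short_sink_mid',47)):
        print(n,[(round(d['conf'],2),at(q,d['pixel'],h).round()) for d in r.trace(n,'top')[:2]])
    c=cv2.resize(g[120:240,190:450],None,fx=3,fy=3,interpolation=cv2.INTER_CUBIC); save('t2',c)
```

```text
long_sink_mid grip width 39.52199968018176
open 39.4798286218258 force [ 0.2 -0.8 -2.4]
down [ 0.2  0.5 -2. ] 39.8916871570473 [ 467.9 -190.2   27.9]
t 27.95
relay_mid grip width 29.804627239168195
open 29.901596034807184 force [ 0.4  0.7 -1.3]
down [ 0.1 -0.4 -0.9] 29.96340500375234 [ 601.8 -241.2   27.8]
t 38.4833
big_cap_mid grip width 49.53926633732391
open 49.35530605963786 force [-0.1  0.6 -2.2]
down [-0.3 -0.  -1.8] 49.3193113690003 [ 493.8 -274.8   34.8]
t 47.825
big_cap_mid 0.85 [-0.65 -0.73 -0.06] 0.929
transformer_mid 0.74 [ 1.65 -0.76 -0.01] 0.954
relay_mid 0.92 [-0.45 -0.87 -0.02] 0.924
small_cap_mid []
short_sink_mid [(0.46, array([425., 226.,  47.])), (0.39, array([ 560., -138.,   47.]))]
```

View pics/w2.png

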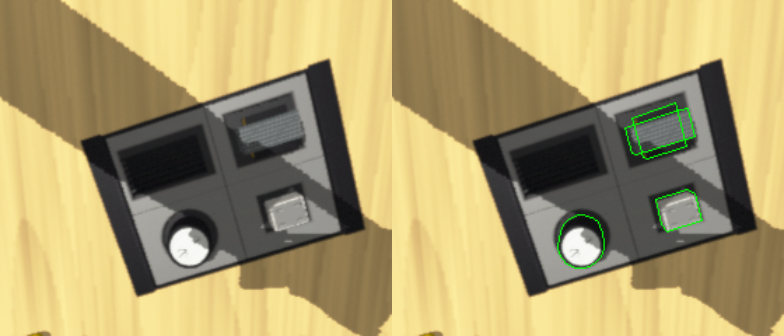

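View pics/t2.png

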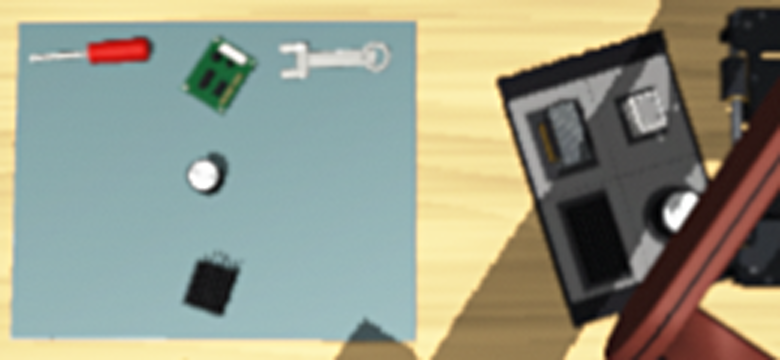

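The cap, transformer and relay sit within 2 mm of their pocket centres, and the small cap and short sink haven't moved in the picture. The long sink is dark on dark and wasn't traced, so I'll take one brightened view from another position.

Run:
```python
from fit import *
from pp import *
r.goto([480,-240,350],list(down(0.0))); r.pause(.2); p=cam('wrist'); im=r.grab_frame('wrist')
N=P['nest_sink_floor']; n='long_sink_mid'
for d in r.trace(n,'wrist')[:3]:
    v0=at(p,d['pixel'],35); v,i=fit(p,[Q+[0,0,7] for Q in M[n]],d['region'],v0,[.3]); print(round(d['conf'],2),(v-N).round(2),round(i,3))
b=(255*(im/255.)**.4).astype(np.uint8); j=b.copy(); cv2.polylines(j,[poly(p,M[n][0]+[0,0,7],N,1)],True,(0,255,0),1)
u=proj(p,[N[0],N[1],30]).astype(int); y0=max(u[1]-90,0); x0=max(u[0]-95,0)
f=lambda k:cv2.resize(k[y0:y0+180,x0:x0+190],None,fx=2,fy=2,interpolation=cv2.INTER_CUBIC)
save('w3',np.hstack([f(b),f(j)]))
```

```text
0.84 [-0.88 -1.72  0.03] 0.94
```

View pics/w3.png

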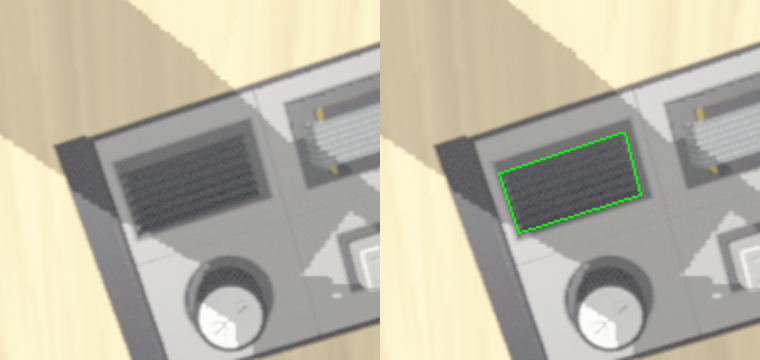

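The long sink sits within 2 mm of its pocket centre, fully down, and the model outline matches. Handing in.

```bash
python3 -c "
from h import *
print(r.read_time_s()); r.finish_job()"
```

```text
50.2333
the job is handed in; nothing more can be done
```

I put the transformer, long heat sink, white relay and large capacitor each into its own pocket, one grasp per part, and handed the job in at 50.2 s.

- **Grip widths:** 43.4 mm for the transformer, 39.5 for the sink, 29.8 for the relay and 49.5 for the capacitor. All match the given sizes.
- **Placement:** the final wrist-camera fits put all four parts within about 2 mm of their pocket centres. Model outlines drawn at full depth match the pictures, so the parts look fully down and upright. I did not measure height or tilt separately.
- **Parts left alone:** the smaller capacitor and shorter heat sink look unmoved in the last top view. The network traced the shorter heat sink within about 3 mm of its earlier trace. It missed the smaller capacitor, so that one was checked by eye only.
- **Check that failed at first:** the first trace of the placed long sink found nothing because it was black in shadow. A second view from another position found it.

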